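# Close the carton and hold the sliding clamp leg at its mark

## Task

Close the carton in the packing jig by folding down the near flap first, then the far flap over it. Then take the orange grip of the cam lever, draw the sliding leg out over the flaps until its yellow line stands level with the red index clip, and with the line kept there swing the lever closed, in line with the rail. The cam is worn and a spring pulls the leg back, so finish still gripping the orange grip with the leg at the mark, and leave the red clip and the loose things where they are.

Things in the scene. Friction and masses are not known exactly. Their poses are not given: they have to be found in the camera images.
- jig: packing jig fixed to the bench, base 160 x 400 x 10 mm. Origin: centre of its underside; x across (away from the robot at yaw 0), y along it (left), z up. A brown carton 110 (x) x 150 (y) mm, rim at z = 80 mm, is fixed on it, centre x = 0, y = +110 mm. Right of it stands an aluminium rail along y (x = 0, y = -200 to +15 mm, top z = 85 mm).
- near_flap (a joint): hinge of the carton's near flap (cardboard, 62 mm from hinge to free edge, 146 mm along y, 3 mm thick), hinged along the rim nearer the robot (jig x = -55 mm). 0 = lying flat over the carton, 1.57 = upright, more = leaning outward (at most 2.0). Light friction hinge, stays where it is left; a push of about 1 N folds it.
- near_flap_hinge (a point): middle of the near flap's hinge line
- near_flap_edge (a point): middle of the near flap's free edge
- far_flap (a joint): hinge of the carton's far flap (same size, with a pale sealing strip along its free edge), hinged along the far rim (jig x = +55 mm), 3.5 mm higher so that it lies over the near flap. 0 = flat, 1.57 = upright, more = leaning outward; stays where it is left.
- far_flap_hinge (a point): middle of the far flap's hinge line
- far_flap_edge (a point): middle of the far flap's free edge
- leg (a joint): slide of the blue carriage (46 x 60 mm, top at z = 105 mm) with the aluminium leg that reaches from it over the carton. 0 = drawn back (right), grows up to 0.100 m as it moves along the jig's +y. A spring pulls it back with 2 N at 0 to 6 N at 0.1 m; neither friction nor the closed lever holds it.
- leg_line (a point): near end of the yellow length line on the carriage, at z = 105 mm; moves with the carriage. The lever's pivot lies 30 mm from it along the jig's +x and 20 mm along its -y.
- index_clip (a joint): place of the red index clip along its scale ledge (m), along the jig's +y; differs from start to start, stiff, to be left as it is
- index_line (a point): the red clip's pointer, on the near side of the rail, top at z = 98 mm. The leg is at its mark when leg_line and index_line have the same y in the jig's frame.
- cam_lever (a joint): hinge of the dark cam lever on the carriage, about a vertical pin; 55 mm from pin to grip. 0 = closed, pointing along the jig's -y in line with the rail; grows to 1.25 as its grip swings towards the jig's -x (towards the robot): in the jig's frame the grip lies at pivot + 55 mm * (-sin q, -cos q). Needs about 0.12 N m to turn and stays where it is left.
- lever_grip: upright orange grip on the lever's end, a round knob of 22 mm diameter and 45 mm height; origin at its foot (118 mm above the bench), z up; it turns freely on its own pin, so the gripper need not turn with the lever
- grip_mid (a point): middle of the orange grip's height (141 mm above the bench)
- tape_roll: loose roll of tape, 104 mm across, 25 mm high, in front of the carton; leave alone
- marker: loose marker pen, 135 mm long, in front of the jig; leave alone
- collet_0: loose steel collet, 34 mm across, 47 mm high, behind the rail; leave alone
- nut_0: loose steel nut, 28 mm, 19 mm high, behind the jig; leave alone

How it is judged (in metres and radians):
On the way, in this order (a step that is already met when the one before it is completed fails the run):
1. the near flap is down while the far flap still stands (value of joint near_flap below 0.15 rad and value of joint far_flap above 0.7 rad), for 0.1 s.
2. the far flap is down over it (value of joint each of near_flap, far_flap below 0.15 rad), for 0.1 s.
3. the leg is held at the mark (within 6 mm) with the lever still open (y of leg_line in the frame of index_line between -0.006 and 0.006 m and value of joint cam_lever above 0.5 rad), for 0.1 s.
At the end, for the whole second after the job is handed in: Both flaps lie down (within 0.15 rad), the leg's yellow line is within 6 mm of the red clip's pointer along the rail, the lever is closed within 0.15 rad, and the fingers still hold the orange grip (over 2 N) and keep it at rest (all of step 2 and y of leg_line in the frame of index_line between -0.006 and 0.006 m and value of joint cam_lever below 0.15 rad and contact force between the fingers and lever_grip above 2 N and linear speed of lever_grip below 0.02 m/s); the arm keeps its last pose, push and grip.
It fails at once if the lever is swung more than halfway closed while the leg is over 12 mm off the mark (value of joint cam_lever below 0.4 rad and (y of leg_line in the frame of index_line above 0.012 m or y of leg_line in the frame of index_line below -0.012 m)).
It fails at once if the leg is drawn out over a flap that is not down (value of joint leg above 0.025 m and value of joint any of near_flap, far_flap above 0.3 rad).
It fails at once if the red clip is shifted (distance of index_line from where it was at the start of the episode above 0.005 m).
It fails at once if a loose thing is knocked away (distance of any of tape_roll, marker, collet_0, nut_0 from where it was at the start of the episode above 0.03 m).
It also fails if it takes over 64 s, if anything falls off the work surface, if the arm or the gripper's body presses on something with over 40 N, if the wrist force passes 120 N, or if a joint passes its speed limit or range.

## Robot

A 7-joint arm with a two-finger parallel gripper is mounted at the origin on a cart in front of the work surface, level with it; the furniture and walls round the work are solid. World frame = base frame: x ahead of the robot, y to its left, z up, the work surface at z = 0. Lengths are in mm, angles in rad, forces in N, time in s.
With the tool pointing down it reaches from about 400 to 875 mm from the base axis. Payload 4.4 kg.
Tool frame: the origin (TCP) lies midway between the tips of the shut fingers; the grasp point (between the pads) lies ctrl.grip_depth behind it (ctrl.grip_depth is the distance from the TCP to the grasp point, in mm); z points along the fingers, y is the line along which they close (so a half turn about z gives the same grasp; the last joint's range is limited). The gripper opens to 85 mm and grips with 20 to 120 N. Pads are 22 mm wide; open, the fingers measure 114 mm over their backs; the gripper's body (76 mm by 85 mm) begins 54 mm behind the grasp point. The pads swing forward as they close: fully open they stand 13 mm farther back than shut.
Start: joints at [-0.066, 0.628, 0.038, 1.517, -0.027, 0.996, -0.02], TCP at [650.014, 0.027, 231.313] pointing down, gripper open.
Joint ranges: [-3.06, 3.06], [-0.37, 2.12], [-1.25, 1.32], [0.18, 2.47], [-1.1, 4.24], [0.23, 1.98], [-2.94, 2.94]. Speed limits (rad/s): [2.57, 2.57, 3.14, 3.14, 3.14, 3.14, 3.14].

## Interface

Orientations are given as [roll, pitch, yaw] about the fixed x, y, z axes, in that order (R = Rz(yaw) Ry(pitch) Rx(roll)).
In Python, from cell import ctrl gives the robot as it stands.
- The arm moves only by the tool carry_out, never from a script. Its argument "deltas" is one flat list of numbers, 7 for each row, row after row: the turn, a rotation vector about the tool's x, y, z in degrees, then the shift along the tool's x, y, z in m, then the closure, from -1 (fully open) to 1 (shut). In form: [wx, wy, wz, dx, dy, dz, claw, wx, wy, wz, dx, dy, dz, claw, ...]. A call has 1 to 12 rows; each row shifts and turns the commanded pose from where the row before left it, along the tool's axes as they then stand; what a row does not reach is not made up. A row lasts 1/8 s, in which the tool goes at most 62.5 mm and 10.7 degrees, less where a joint would pass 70% of its speed; a pose out of reach is approached as far as the arm can. A call with a gripper value outside its range is refused whole. The fingers move at their own pace and stop on an object; the grip force is fixed at half the most. Time passes only in rows, so rows that do not move let the fingers close. It gives the time, the measured TCP pose, the force, the opening and the grip force at its end, in the units of the state.
- ctrl.read_state(): the state, without advancing time (a new reading comes with each control period).
- ctrl.get_image(name): name is "scene" or "side" or "wrist"; returns the picture (400x640x3 uint8, red, green, blue); there is no depth.
- ctrl.calibration(name): a dict with "mtx" (3x3 intrinsics, pixels), "R" (3x3) and "t" (3): a world point X has camera coordinates R X + t. Camera axes: x right, y down, z forward; pixel columns grow to the right and rows downward; lengths in mm; the calibration is good to about 2 mm. A picture is of the moment at which its call begins: read the wrist's pose just before it. calibration takes no time and is no camera call; for the wrist camera it gives the pose at the moment of the call.
- ctrl.finish_job(): hands the job in; it is judged then, once.
The state is a dict: "clock": time; "qpos": joint angles; "qd": joint speeds; "tau": joint torques, N m; "eef_pos": TCP position; "tool_rot": TCP orientation; "force": force on the tool from outside, world axes, zero at the start; "torque": the same for the moment, N m; "width": finger opening in mm; "gripper_force": force on a finger pad.
Only numpy, scipy, OpenCV 4.12 (cv2) and the standard library are available. Lean on these libraries where they do the work, as an engineer would, in place of code of your own. Each camera call takes 0.05 s, during which the arm holds its last target. There are 200 camera calls.

## Working session

There is one attempt and no reset: what is moved stays moved. The work goes in short steps, Python scripts to look and compute and a tool call to move; the robot and the scene stay as the last step left them, time stands still between calls to the robot, and variables do not carry over. Pictures are saved under pics/ and viewed, at most 10 in all, crops included, and the job is handed in when it is done.

Besides the shell and the picture viewer there is one more tool, called as name(argument=value, ...) on one line, values as JSON. carry_out: Moves the arm, as the interface text tells. Its arguments: {"type":"object","properties":{"deltas":{"type":"array"}},"required":["deltas"]}

```bash
ls; mkdir -p pics; python3 - <<'E'
from cell import ctrl
import cv2, json
for n in ["scene","side","wrist"]:
    im=ctrl.get_image(n); cv2.imwrite(f"pics/{n}0.png",im[:,:,::-1])
    c=ctrl.calibration(n); print(n,c)
print(ctrl.read_state(), ctrl.grip_depth)
E
```

```text
pics
scene {'mtx': array([[398.42158151,   0.        , 319.09626246],
       [  0.        , 398.42158151, 202.5431271 ],
       [  0.        ,   0.        ,   1.        ]]), 'R': array([[ 0.7622365 , -0.64687612,  0.0233839 ],
       [-0.31633521, -0.4037799 , -0.8584252 ],
       [ 0.56473671,  0.64692587, -0.51240547]]), 't': array([-454.80973626,  264.25797998,  589.45383473])}
side {'mtx': array([[436.81907918,   0.        , 316.23519086],
       [  0.        , 436.81907918, 196.53833394],
       [  0.        ,   0.        ,   1.        ]]), 'R': array([[ 0.99875392, -0.04529398, -0.02095389],
       [-0.04479134, -0.62840018, -0.77659961],
       [ 0.02200786,  0.77657045, -0.62964592]]), 't': array([-567.80053547,  118.06064592,  970.91432788])}
wrist {'mtx': array([[338.82820839,   0.        , 313.90375702],
       [  0.        , 338.82820839, 199.08224868],
       [  0.        ,   0.        ,   1.        ]]), 'R': array([[ 9.99996347e-01, -2.18030466e-05, -2.70276596e-03],
       [ 7.89381495e-04, -9.54014561e-01,  2.99759227e-01],
       [-2.58501375e-03, -2.99760265e-01, -9.54011059e-01]]), 't': array([-649.36681055,  -38.72413837,  381.8534041 ])}
{'clock': 0.15, 'qpos': array([-0.06581405,  0.62915809,  0.03845656,  1.51812192, -0.02697667,
        0.99629628, -0.02000864]), 'qd': array([-0.00032628, -0.00259373, -0.00048086, -0.00428766, -0.00247494,
       -0.00079553,  0.00146664]), 'tau': array([ 2.19518879e-03, -5.63800478e+01,  1.22790758e+00, -1.93650573e+01,
        1.11919764e-02,  7.40401709e-03, -1.44664841e-05]), 'eef_pos': array([6.49532696e+02, 3.04874554e-02, 2.30589901e+02]), 'tool_rot': array([-3.14012753e+00,  3.23596117e-05,  1.57080821e+00]), 'force': array([-0.03380411,  0.59562179,  0.29834454]), 'torque': array([-0.0102559 , -0.01063555,  0.05989426]), 'gripper_force': 0.0, 'width': 85.33149482324825} 18.700000000000003
```

View pics/scene0.png

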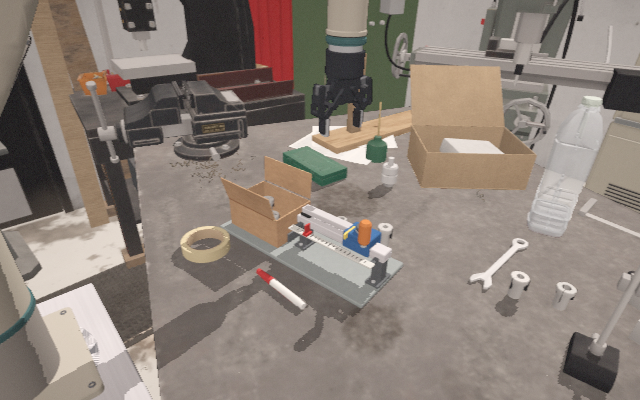

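View pics/side0.png

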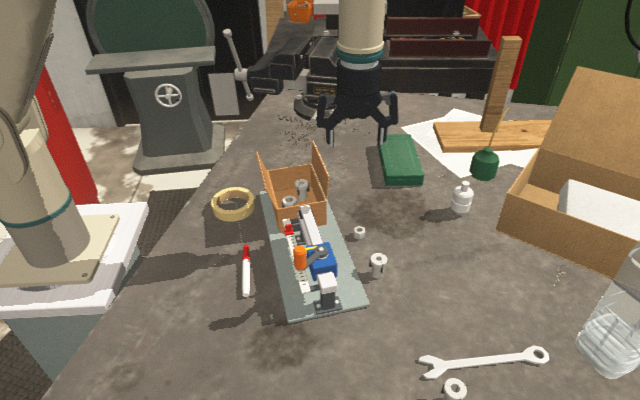

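View pics/wrist0.png

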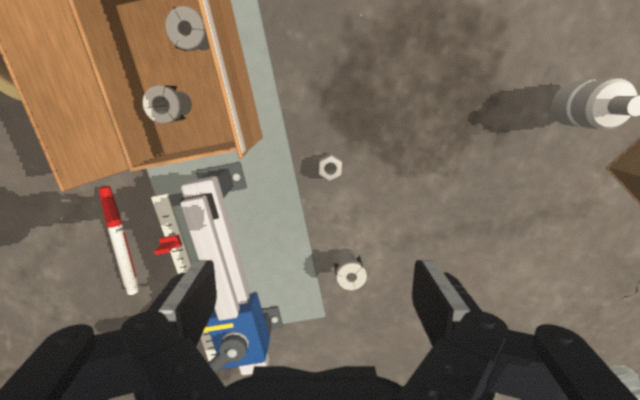

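The views show the jig in front of the gripper: near flap leaning outward and far flap roughly upright (side ~(262,165) and (320,165)). The red clip is at side (289,230) and wrist (170,245). The orange grip is at side (300,258) and scene (365,232), and the yellow line at wrist (219,328). Next I'll measure these.

```bash
cat > h.py <<'E'
import numpy as np, cv2
from cell import ctrl
def cast(c,uv,z):
    d=np.linalg.inv(c["mtx"])@np.array([uv[0],uv[1],1.]); R=c["R"]; o=-R.T@c["t"]; d=R.T@d
    return o+d*(z-o[2])/d[2]
def proj(c,X):
    p=c["mtx"]@(c["R"]@np.asarray(X,float)+c["t"]); return p[:2]/p[2]
def tri(obs):
    A=[];b=[]
    for c,uv in obs:
        d=np.linalg.inv(c["mtx"])@np.array([uv[0],uv[1],1.]); R=c["R"]; o=-R.T@c["t"]; d=R.T@d; d/=np.linalg.norm(d)
        P=np.eye(3)-np.outer(d,d); A.append(P);b.append(P@o)
    return np.linalg.lstsq(np.vstack(A),np.hstack(b),rcond=None)[0]
H={"red":((172,8),130,60),"orange":((6,16),170,120),"yellow":((22,34),150,120),"blue":((105,122),130,50)}
def blobs(im,col,n=4):
    h=cv2.cvtColor(im,cv2.COLOR_RGB2HSV);(a,b),s,v=H[col]
    hu=h[...,0]; m=((hu>=a)&(hu<=b)) if a<b else ((hu>=a)|(hu<=b))
    m=(m&(h[...,1]>s)&(h[...,2]>v)).astype(np.uint8)
    k,l,st,ce=cv2.connectedComponentsWithStats(m)
    return [(st[i].tolist(),ce[i].round(1).tolist()) for i in np.argsort(-st[1:,4])[:n]+1],l
E
python3 - <<'E'
from h import *
import numpy as np
C={n:ctrl.calibration(n) for n in ["scene","side","wrist"]}
for n in C:
    im=cv2.imread(f"pics/{n}0.png")[:,:,::-1].copy()
    for col in H:
        print(n,col,blobs(im,col,5)[0])
# jig base corner/edge in wrist
w=C["wrist"]
for uv in [(258,0),(291,160),(325,318),(240,332)]: print(uv,cast(w,uv,10).round(1))
for uv in [(365,302),(290,321),(262,193)]: print("side",cast(C["side"],uv,10).round(1))
print("scene",cast(C["scene"],(401,264),10).round(1),cast(C["scene"],(365,299),10).round(1),cast(C["scene"],(221,228),10).round(1))
E
python3 - <<'E'
import cv2
a=cv2.imread("pics/side0.png")[140:320,220:400]; cv2.imwrite("pics/c1.png",cv2.resize(a,(600,600),interpolation=cv2.INTER_CUBIC))
E
```

```text
scene red [([248, 0, 46, 81, 2913], [273.4, 36.1]), ([106, 75, 24, 16, 211], [115.9, 81.3]), ([257, 269, 16, 15, 108], [264.1, 275.2]), ([303, 223, 9, 14, 66], [306.9, 230.3]), ([481, 19, 3, 5, 13], [482.2, 21.2])]
scene orange [([80, 82, 1, 1, 1], [80.0, 82.0]), ([97, 82, 1, 1, 1], [97.0, 82.0]), ([82, 84, 1, 1, 1], [82.0, 84.0]), ([99, 94, 1, 1, 1], [99.0, 94.0]), ([360, 232, 1, 1, 1], [360.0, 232.0])]
scene yellow []
scene blue [([343, 229, 37, 28, 389], [360.4, 242.2]), ([353, 223, 4, 3, 5], [354.4, 224.0]), ([344, 230, 3, 2, 3], [345.0, 230.3])]
side red [([35, 65, 64, 140, 3239], [64.4, 144.3]), ([451, 0, 89, 90, 2700], [506.1, 23.9]), ([242, 244, 8, 16, 97], [245.7, 252.2]), ([284, 224, 10, 11, 88], [288.3, 229.5]), ([313, 15, 13, 6, 33], [318.2, 16.1])]
side orange [([287, 0, 26, 23, 428], [300.3, 10.9]), ([294, 245, 12, 25, 253], [299.5, 257.3]), ([480, 15, 2, 2, 2], [480.5, 15.5]), ([515, 65, 1, 1, 1], [515.0, 65.0])]
side yellow [([305, 247, 11, 3, 17], [309.5, 247.8]), ([306, 252, 1, 2, 2], [306.0, 252.5])]
side blue [([311, 242, 26, 38, 409], [324.5, 263.1]), ([308, 249, 6, 7, 27], [310.0, 251.8]), ([307, 246, 3, 1, 3], [308.0, 246.0]), ([311, 245, 2, 1, 2], [311.5, 245.0]), ([317, 245, 1, 1, 1], [317.0, 245.0])]
wrist red [([98, 186, 24, 42, 578], [109.0, 206.9]), ([154, 235, 27, 20, 331], [167.2, 244.3])]
wrist orange []
wrist yellow [([203, 324, 30, 7, 91], [216.9, 327.0])]
wrist blue [([207, 296, 61, 72, 1577], [246.5, 333.8]), ([244, 309, 1, 1, 1], [244.0, 309.0])]
(258, 0) [596.2 161.6  10. ]
(291, 160) [624.5   7.6  10. ]
(325, 318) [ 663.4 -194.7   10. ]
(240, 332) [ 554.4 -216.1   10. ]
side [ 653.  -190.4   10. ]
side [ 510.3 -224.3   10. ]
side [439.5 158.3  10. ]
scene [ 653.9 -195.1   10. ] [ 522.4 -218.6   10. ] [427.1 152.3  10. ]
```

View pics/c1.png

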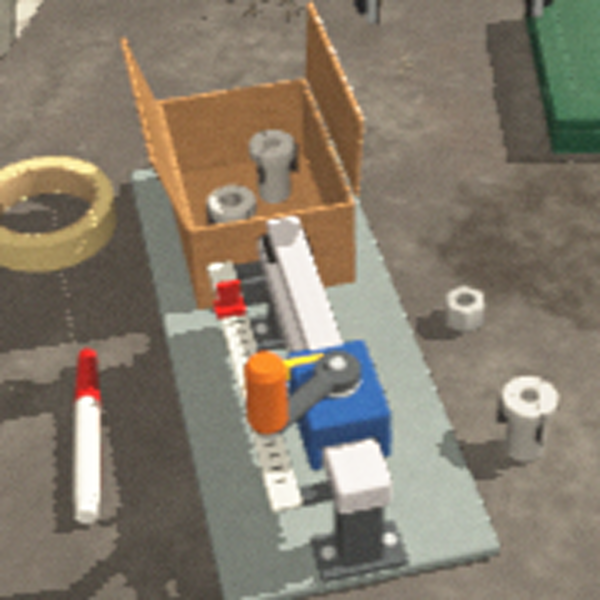

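The crop shows the carton rim corners at crop (190,228), (355,205), (305,80) and (158,100). The base corners are at (498,548) and (133,172), and the grip is at (267,390).

```bash
python3 - <<'E'
import cv2
a=cv2.imread("pics/scene0.png")[150:310,210:410]; cv2.imwrite("pics/c2.png",cv2.resize(a,(750,600),interpolation=cv2.INTER_CUBIC))
E
```

```text
(no output)
```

View pics/c2.png

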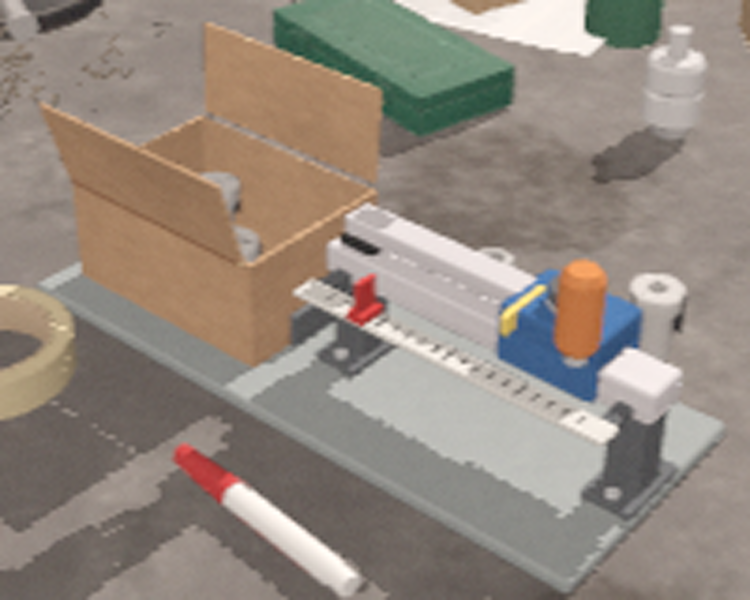

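Scene crop shows base corners at crop (568,582), (722,425) and (40,285), and rim corners at (248,265), (375,190), (75,183) and (203,117). The near flap's free edge runs (42,103) to (215,180) and the far flap's (203,25) to (382,92).

```bash
cat > fit.py <<'E'
from h import *
from scipy.optimize import least_squares
C={n:ctrl.calibration(n) for n in ["scene","side"]}
# wrist calib at first picture
C["wrist"]=dict(mtx=np.array([[338.828,0,313.904],[0,338.828,199.082],[0,0,1]]),R=np.array([[9.99996347e-01,-2.18030466e-05,-2.70276596e-03],[7.89381495e-04,-9.54014561e-01,2.99759227e-01],[-2.58501375e-03,-2.99760265e-01,-9.54011059e-01]]),t=np.array([-649.36681055,-38.72413837,381.8534041]))
sc=lambda x,y:(210+x/3.75,150+y/3.75); sd=lambda x,y:(220+x/3.3333,140+y/3.3333*0.9*1/0.9)
P=[("scene",sc(568,582),(-80,-200,10)),("scene",sc(722,425),(80,-200,10)),("scene",sc(40,285),(-80,200,10)),
("scene",sc(248,265),(-55,35,80)),("scene",sc(375,190),(55,35,80)),("scene",sc(75,183),(-55,185,80)),("scene",sc(203,117),(55,185,80)),
("side",sd(190,228),(-55,35,80)),("side",sd(355,205),(55,35,80)),("side",sd(305,80),(55,185,80)),("side",sd(158,100),(-55,185,80)),
("side",sd(498,548),(80,-200,10)),("side",sd(133,172),(-80,200,10)),
("wrist",(325,318),(80,-200,10)),("wrist",(133,168),(-55,35,80))]
def T(p,X):
    c,s=np.cos(p[2]),np.sin(p[2]); X=np.asarray(X,float); return np.array([p[0]+c*X[0]-s*X[1],p[1]+s*X[0]+c*X[1],X[2]])
def Ti(p,W):
    c,s=np.cos(p[2]),np.sin(p[2]); d=W[:2]-p[:2]; return np.array([c*d[0]+s*d[1],-s*d[0]+c*d[1],W[2]])
f=lambda p:np.hstack([proj(C[n],T(p,X))-uv for n,uv,X in P])
r=least_squares(f,[570,0,.19],loss="soft_l1"); jig=r.x
E
python3 - <<'E'
from fit import *
print(jig); print(f(jig).reshape(-1,2).round(1).tolist())
g=tri([(C["side"],(299.5,257.3)),(C["scene"],sc(581,308))]); print("grip",g,Ti(jig,g))
l=[cast(C["scene"],sc(507,318),105),cast(C["wrist"],(204,328),105),cast(C["side"],(305,249),105)]
for x in l: print("line",x.round(1),Ti(jig,x).round(1))
c=[cast(C["scene"],sc(368,278),98),cast(C["wrist"],(180,243),98),cast(C["side"],(289,225),98)]
for x in c: print("clip",x.round(1),Ti(jig,x).round(1))
for u in [sc(42,103),sc(215,180),sc(203,25),sc(382,92)]:
    print([Ti(jig,cast(C["scene"],u,z)).round(0).tolist() for z in (130,135,140,145)])
for u in [sd(122,38),sd(308,3),sd(362,120)]:
    print([Ti(jig,cast(C["side"],u,z)).round(0).tolist() for z in (130,135,140,145)])
E
```

```text
[ 5.47575991e+02 -1.33081039e+01  1.83857854e-01]
[[-0.6, -0.1], [1.3, -1.0], [-1.1, -1.9], [0.4, -0.4], [0.6, -0.5], [-0.6, -2.3], [0.1, -1.4], [0.4, 0.8], [0.5, -0.5], [0.5, -0.8], [0.1, -0.1], [1.1, -0.5], [-0.5, -1.0], [-0.5, 0.4], [-2.0, 3.1]]
grip [ 534.26704999 -191.41430401  141.68672413] [ -45.64667272 -172.67115477  141.68672413]
line [ 538.4 -140.7  105. ] [ -32.3 -123.6  105. ]
line [ 545.6 -135.1  105. ] [ -24.2 -119.4  105. ]
line [ 543.7 -135.7  105. ] [ -26.2 -119.6  105. ]
clip [512.9 -61.6  98. ] [-42.9 -41.1  98. ]
clip [530.2 -50.4  98. ] [-23.8 -33.3  98. ]
clip [513.3 -60.4  98. ] [-42.3 -40.   98. ]
[[-65.0, 193.0, 130.0], [-71.0, 185.0, 135.0], [-77.0, 177.0, 140.0], [-83.0, 169.0, 145.0]]
[[-62.0, 52.0, 130.0], [-67.0, 46.0, 135.0], [-73.0, 40.0, 140.0], [-79.0, 33.0, 145.0]]
[[76.0, 203.0, 130.0], [68.0, 195.0, 135.0], [60.0, 187.0, 140.0], [53.0, 179.0, 145.0]]
[[79.0, 53.0, 130.0], [72.0, 46.0, 135.0], [64.0, 40.0, 140.0], [57.0, 34.0, 145.0]]
[[-75.0, 195.0, 130.0], [-75.0, 187.0, 135.0], [-76.0, 179.0, 140.0], [-76.0, 172.0, 145.0]]
[[62.0, 206.0, 130.0], [61.0, 198.0, 135.0], [59.0, 190.0, 140.0], [57.0, 183.0, 145.0]]
[[65.0, 58.0, 130.0], [63.0, 51.0, 135.0], [61.0, 44.0, 140.0], [60.0, 38.0, 145.0]]
```

Jig fit is good: origin about (547.6, -13.3), yaw 0.184. Near flap is about 1.92 rad, far flap about 1.65, lever about 0.98. First move: turn the tool to line up with the jig (tool x = jig +y, tool y = jig +x, tool z = down), shut the fingers, and go in front of the near flap.

carry_out(deltas=[0,0,-10.5,0,0,0,1,0,0,0,0.023,-0.042,0,1,0,0,0,0.023,-0.042,0,1,0,0,0,0.023,-0.042,0,1,0,0,0,0.023,-0.042,0,1,0,0,0,0.023,-0.042,0,1,0,0,0,0,0,0.05,1,0,0,0,0,0,0.05,1,0,0,0,0,0,0,1,0,0,0,0,0,0,1])

```text
clock: 1.4
eef_pos: [423.3, 74.9, 132.3]
tool_rot: [3.14, -0.0, 1.754]
force: [0.3, -0.4, -0.0]
width: 0.1
gripper_force: 0.0
```

```bash
cat >> h.py <<'E'
JIG=np.array([547.6,-13.3,.184])
def st():
    s=ctrl.read_state(); p=s["eef_pos"]; c,q=np.cos(JIG[2]),np.sin(JIG[2]); d=p[:2]-JIG[:2]
    print("t",round(s["clock"],2),"jig",np.round([c*d[0]+q*d[1],-q*d[0]+c*d[1],p[2]],1),"rot",np.round(s["tool_rot"],3),"F",np.round(s["force"],1),"w",round(s["width"],1),"gf",round(s["gripper_force"],1))
E
python3 -c "
from h import *
st()"
```

```text
t 1.4 jig [-106.   109.5  132.3] rot [ 3.14  -0.     1.754] F [ 0.3 -0.4 -0. ] w 0.1 gf 0.0
```

carry_out(deltas=[0,0,0,0,0,0.017,1,0,0,0,0,0.02,0,1,0,0,0,0,0.02,0,1,0,0,0,0,0.02,0,1,0,0,0,0,0.01,0.005,1,0,0,0,0,0.01,0.005,1,0,0,0,0,0.01,0.007,1,0,0,0,0,0.01,0.006,1,0,0,0,0,0,0.004,1,0,0,0,0,0,0.004,1,0,0,0,0,0,0,1])

```text
clock: 2.78
eef_pos: [520.9, 93.1, 83.6]
tool_rot: [3.141, -0.0, 1.754]
force: [1.1, 0.0, 3.0]
width: 0.1
gripper_force: 1.4
```

```bash
python3 -c "
from h import *
st()
a=ctrl.get_image('side')[100:250,180:380]; cv2.imwrite('pics/c3.png',cv2.resize(a[:,:,::-1],(800,600)))"
```

```text
t 2.77 jig [ -6.8 109.5  83.6] rot [ 3.141 -0.     1.754] F [1.1 0.  3. ] w 0.1 gf 1.4
```

View pics/c3.png

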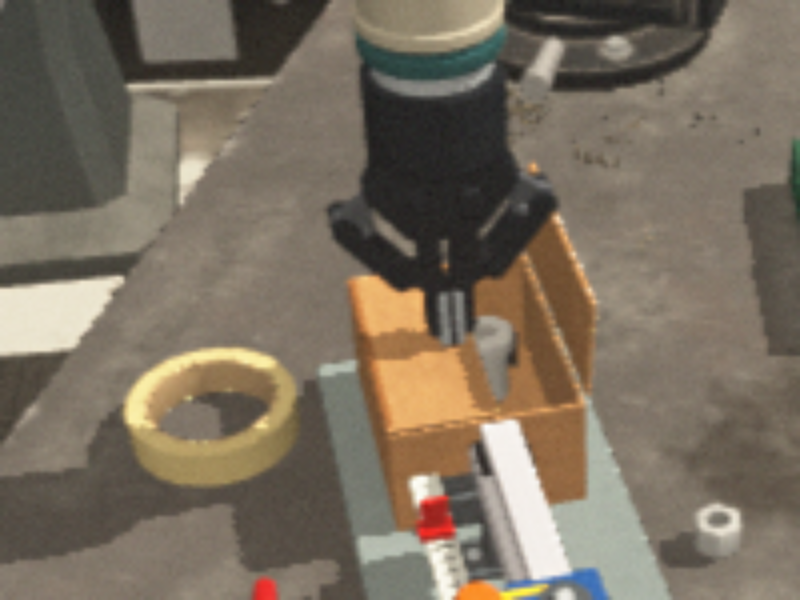

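The picture shows the near flap flat (force 3 N) and the far flap still standing. Now over the top to the outside of the far flap.

carry_out(deltas=[0,0,0,0,0,-0.045,1,0,0,0,0,0,-0.047,1,0,0,0,0,0.042,0,1,0,0,0,0,0.042,0,1,0,0,0,0,0.04,0,1,0,0,0,0,0,0,1,0,0,0,0,0,0.03,1,0,0,0,0,0,0.028,1,0,0,0,0,-0.015,0,1,0,0,0,0,-0.015,0,1,0,0,0,0,-0.015,0,1,0,0,0,0,-0.015,0,1])

```text
clock: 4.32
eef_pos: [582.2, 104.4, 117.3]
tool_rot: [-3.141, 0.0, 1.754]
force: [1.5, 0.6, -0.5]
width: 0.0
gripper_force: 0.4
```

carry_out(deltas=[0,0,0,0,-0.01,0.004,1,0,0,0,0,-0.01,0.006,1,0,0,0,0,-0.01,0.007,1,0,0,0,0,-0.01,0.006,1,0,0,0,0,-0.008,0.004,1,0,0,0,0,0,0.003,1,0,0,0,0,0,0.002,1,0,0,0,0,0,0,1])

```text
clock: 5.32
eef_pos: [535.2, 95.7, 86.7]
tool_rot: [-3.139, 0.0, 1.754]
force: [-6.0, 0.2, 17.6]
width: 0.2
gripper_force: 8.9
```

```bash
python3 -c "
from h import *
st()
a=ctrl.get_image('side')[100:250,180:380]; cv2.imwrite('pics/c4.png',cv2.resize(a[:,:,::-1],(800,600)))"
```

```text
t 5.33 jig [  7.8 109.4  86.7] rot [-3.139  0.     1.754] F [-6.   0.2 17.6] w 0.2 gf 8.9
```

View pics/c4.png

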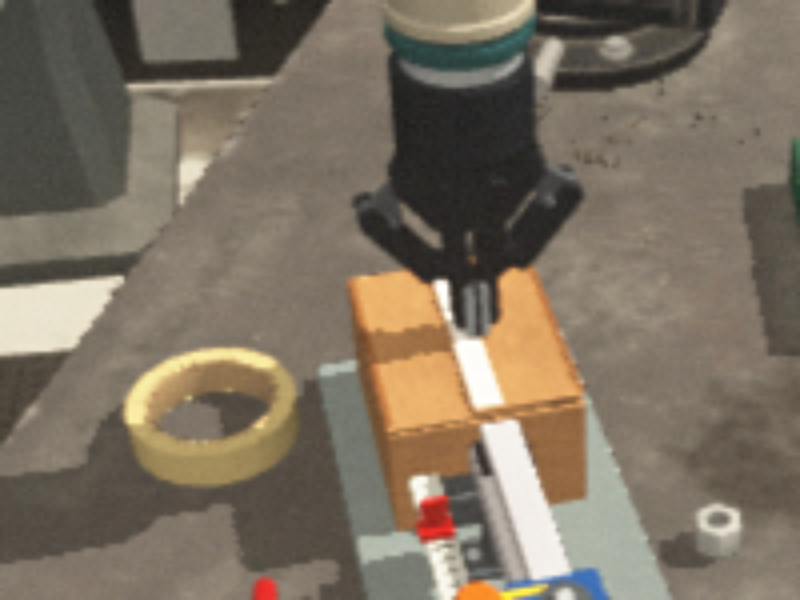

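Both flaps lie flat and the pale strip is on top. Now up, open, and over the orange grip to see the clip and line from the wrist camera.

carry_out(deltas=[0,0,0,0,0,-0.05,1,0,0,0,0,0,-0.05,1,0,0,0,0,0,-0.043,0,0,0,0,-0.047,-0.009,0,-1,0,0,0,-0.047,-0.009,0,-1,0,0,0,-0.047,-0.009,0,-1,0,0,0,-0.047,-0.009,0,-1,0,0,0,-0.047,-0.009,0,-1,0,0,0,-0.047,-0.009,0,-1,0,0,0,0,0,0,-1,0,0,0,0,0,0,-1,0,0,0,0,0,0,-1])

```text
clock: 6.88
eef_pos: [535.3, -189.3, 228.2]
tool_rot: [3.141, -0.001, 1.757]
force: [-0.3, 0.1, -0.2]
width: 85.6
gripper_force: 0.0
```

```bash
python3 -c "
from h import *
st()
c=ctrl.calibration('wrist'); im=ctrl.get_image('wrist'); cv2.imwrite('pics/w1.png',im[:,:,::-1])
np.savez('w1.npz',**c)
for col in ('red','yellow','orange'): print(col,blobs(im,col,3)[0])
"
```

```text
t 6.88 jig [ -44.3 -170.7  228.2] rot [ 3.141e+00 -1.000e-03  1.757e+00] F [-0.3  0.1 -0.2] w 85.6 gf 0.0
red [([305, 9, 23, 18, 384], [315.9, 17.6]), ([209, 0, 18, 25, 383], [217.7, 11.5])]
yellow [([331, 125, 45, 7, 195], [351.7, 128.3])]
orange [([299, 187, 31, 42, 1057], [313.9, 208.0])]
```

View pics/w1.png

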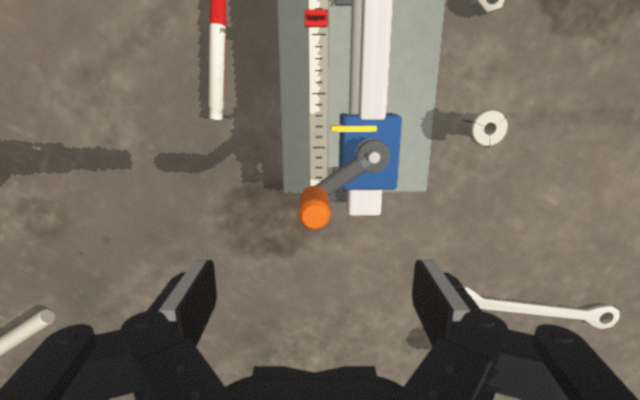

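Wrist view: clip at (316,18), yellow line near end (332,129), orange grip about (314,205), clear between the fingers.

```bash
python3 - <<'E'
from fit import *
w=dict(np.load("w1.npz")); im=cv2.imread("pics/w1.png")[:,:,::-1].copy()
J=lambda u,z:Ti(jig,cast(w,u,z)).round(1)
print("line",J((332,129),105),J((376,128.5),105))
print("grip top",J((314,196),163),"foot?",J((315,217),118))
for v in (9,13,17,22,27): print("clip",v,J((316.5,v),98),J((316.5,v),90))
for u in (305,328): print(J((u,17),98))
a=im[0:40,296:336]; g=cv2.resize(a[:,:,::-1],(500,500),interpolation=cv2.INTER_NEAREST)
s=cv2.imread("pics/scene0.png")[212:246,292:322]; g2=cv2.resize(s,(300,340),interpolation=cv2.INTER_NEAREST)
o=np.zeros((500,800,3),np.uint8);o[:,:500]=g;o[:340,500:]=g2; cv2.imwrite("pics/c5.png",o)
E
```

```text
line [ -29.9 -120.1  105. ] [   4.2 -119.6  105. ]
grip top [ -43.7 -156.8  163. ] foot? [ -42.9 -188.   118. ]
clip 9 [-42.2 -35.7  98. ] [-42.2 -34.   90. ]
clip 13 [-42.2 -38.3  98. ] [-42.2 -36.7  90. ]
clip 17 [-42.2 -40.9  98. ] [-42.1 -39.4  90. ]
clip 22 [-42.2 -44.2  98. ] [-42.1 -42.7  90. ]
clip 27 [-42.2 -47.5  98. ] [-42.1 -46.1  90. ]
[-50.5 -40.9  98. ]
[-33.8 -40.9  98. ]
```

View pics/c5.png

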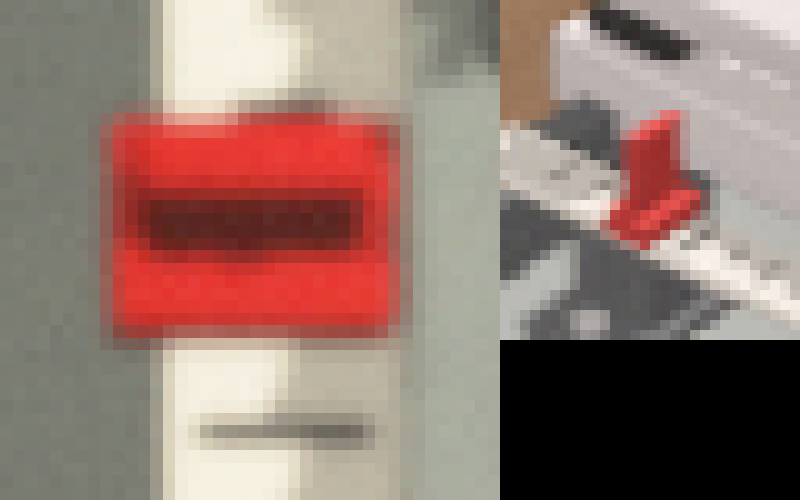

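The clip's fin (pointer) is at jig y ≈ -40 and the line at y ≈ -120, so travel is about 80 mm. Descend on the grip and close.

carry_out(deltas=[0,0,0,-0.002,0,0.05,-1,0,0,0,0,0,0.04,-1,0,0,0,0,0,0.014,-1,0,0,0,0,0,0,-1,0,0,0,0,0,0,1,0,0,0,0,0,0,1,0,0,0,0,0,0,1,0,0,0,0,0,0,1,0,0,0,0,0,0,1,0,0,0,0,0,0,1])

```text
clock: 8.18
eef_pos: [535.8, -193.2, 125.0]
tool_rot: [3.14, 0.0, 1.754]
force: [0.1, 0.3, 5.9]
width: 20.2
gripper_force: 58.4
```

```bash
python3 -c "
from h import *
st()"
```

```text
t 8.18 jig [ -44.6 -174.7  125. ] rot [3.14  0.    1.754] F [0.1 0.3 5.9] w 20.2 gf 58.4
```

Gripped (58 N, 20 mm). Draw the leg about 76 mm, then check.

carry_out(deltas=[0,0,0,0.01,0,0,1,0,0,0,0.01,0,0,1,0,0,0,0.01,0,0,1,0,0,0,0.01,0,0,1,0,0,0,0.01,0,0,1,0,0,0,0.01,0,0,1,0,0,0,0.008,0,0,1,0,0,0,0.008,0,0,1,0,0,0,0,0,0,1,0,0,0,0,0,0,1])

```text
clock: 9.43
eef_pos: [520.4, -120.9, 124.9]
tool_rot: [-3.14, 0.002, 1.752]
force: [-3.8, -5.3, 8.0]
width: 20.8
gripper_force: 58.8
```

```bash
cat > look.py <<'E'
from fit import *
import sys
st()
s=ctrl.calibration
for n in ("wrist","side","scene"):
    c=s(n); im=ctrl.get_image(n)
    cv2.imwrite(f"pics/{sys.argv[1]}_{n}.png",im[:,:,::-1])
    b,l=blobs(im,"yellow",2); r,_=blobs(im,"red",6)
    for x in b[:2]: print(n,"yellow",x,Ti(jig,cast(c,x[1],105)).round(1))
    for x in r:
        p=Ti(jig,cast(c,x[1],92))
        if abs(p[0]+42)<15 and abs(p[1]+40)<15: print(n,"red",x,p.round(1))
E
python3 look.py a
```

```text
t 9.43 jig [ -46.4 -100.8  124.9] rot [-3.140e+00  2.000e-03  1.752e+00] F [-3.8 -5.3  8. ] w 20.8 gf 58.8
wrist yellow ([344, 140, 73, 11, 564], [377.6, 145.7]) [-15.  -47.9 105. ]
wrist red ([304, 109, 33, 23, 706], [319.5, 119.8]) [-42.9 -36.7  92. ]
side yellow ([304, 222, 3, 1, 3], [305.0, 222.0]) [-10.8 -46.9 105. ]
scene red ([303, 224, 9, 13, 65], [306.9, 230.4]) [-54.4 -47.8  92. ]
```

```bash
python3 - <<'E'
from fit import *
c=ctrl.calibration("wrist"); print("cam",Ti(jig,-c["R"].T@c["t"]).round(0))
im=cv2.imread("pics/a_wrist.png")[:,:,::-1]
for v in range(104,136): print(v,im[v,308:334:3].mean(0).round(0) if 0 else [tuple(im[v,u]) [0] for u in (308,313,318,323,328)],im[v,318], Ti(jig,cast(c,(318,v),98))[1].round(1),Ti(jig,cast(c,(318,v),85))[1].round(1))
E
```

```text
cam [-45. -23. 268.]
104 [np.uint8(134), np.uint8(247), np.uint8(246), np.uint8(212), np.uint8(178)] [246 241 227] -28.9 -29.3
105 [np.uint8(131), np.uint8(247), np.uint8(235), np.uint8(158), np.uint8(148)] [235 229 210] -29.3 -29.8
106 [np.uint8(136), np.uint8(248), np.uint8(209), np.uint8(104), np.uint8(122)] [209 199 179] -29.8 -30.3
107 [np.uint8(134), np.uint8(245), np.uint8(191), np.uint8(127), np.uint8(146)] [191 182 161] -30.3 -30.8
108 [np.uint8(147), np.uint8(236), np.uint8(185), np.uint8(167), np.uint8(178)] [185 152 137] -30.7 -31.3
109 [np.uint8(186), np.uint8(223), np.uint8(203), np.uint8(203), np.uint8(201)] [203 105  93] -31.2 -31.8
110 [np.uint8(224), np.uint8(228), np.uint8(228), np.uint8(228), np.uint8(227)] [228  70  61] -31.7 -32.3
111 [np.uint8(233), np.uint8(234), np.uint8(234), np.uint8(235), np.uint8(236)] [234  59  51] -32.2 -32.8
112 [np.uint8(237), np.uint8(236), np.uint8(237), np.uint8(237), np.uint8(237)] [237  64  55] -32.6 -33.3
113 [np.uint8(235), np.uint8(237), np.uint8(237), np.uint8(235), np.uint8(239)] [237  61  54] -33.1 -33.9
114 [np.uint8(234),
[... 1612 characters left out ...]
t8(168), np.uint8(171), np.uint8(171)] [168  48  42] -40.8 -42.1
130 [np.uint8(221), np.uint8(219), np.uint8(160), np.uint8(161), np.uint8(163)] [160  58  51] -41.3 -42.6
131 [np.uint8(181), np.uint8(186), np.uint8(154), np.uint8(159), np.uint8(160)] [154  98  87] -41.8 -43.2
132 [np.uint8(138), np.uint8(176), np.uint8(168), np.uint8(179), np.uint8(175)] [168 147 130] -42.2 -43.7
133 [np.uint8(128), np.uint8(190), np.uint8(187), np.uint8(189), np.uint8(191)] [187 176 158] -42.7 -44.2
134 [np.uint8(130), np.uint8(192), np.uint8(196), np.uint8(196), np.uint8(195)] [196 185 169] -43.2 -44.8
135 [np.uint8(128), np.uint8(195), np.uint8(193), np.uint8(195), np.uint8(194)] [193 186 166] -43.7 -45.3
```

carry_out(deltas=[0,0,0,0.005,0,0,1,0,0,0,0.005,0,0,1,0,0,0,0,0,0,1,0,0,0,0,0,0,1])

```text
clock: 10.07
eef_pos: [518.4, -111.3, 125.0]
tool_rot: [-3.139, 0.003, 1.752]
force: [-3.9, -5.7, 8.4]
width: 20.6
gripper_force: 59.0
```

```bash
python3 look.py b; python3 - <<'E'
import cv2
a=cv2.imread("pics/b_wrist.png")[80:180,270:430]; cv2.imwrite("pics/b_c.png",cv2.resize(a,(800,500),interpolation=cv2.INTER_CUBIC))
E
```

```text
t 10.07 jig [-46.7 -91.  125. ] rot [-3.139e+00  3.000e-03  1.752e+00] F [-3.9 -5.7  8.4] w 20.6 gf 59.0
wrist yellow ([344, 141, 74, 11, 560], [377.3, 146.6]) [-15.5 -38.6 105. ]
wrist red ([305, 128, 32, 22, 670], [320.2, 138.1]) [-42.8 -36.1  92. ]
side yellow ([302, 219, 4, 1, 4], [303.5, 219.0]) [-11.9 -37.4 105. ]
scene red ([303, 224, 9, 13, 64], [306.9, 230.5]) [-54.6 -48.1  92. ]
```

View pics/b_c.png

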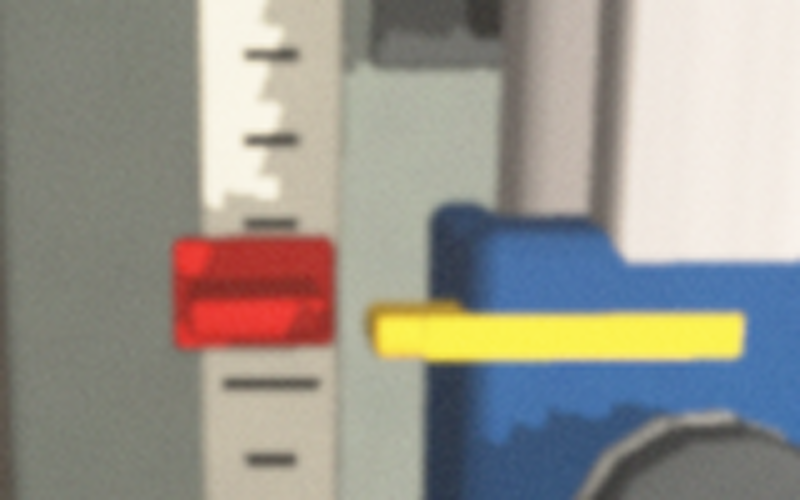

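The crop shows the line (crop row 336) slightly behind the fin top (rows 297–338); the clip is untouched. I'll convert both to jig y.

```bash
python3 - <<'E'
from fit import *
c=ctrl.calibration("wrist")
J=lambda u,v,z:Ti(jig,cast(c,(270+u/5,80+v/5),z)).round(1)
print("line",J(370,334,105),J(745,336,105)); print("fin",J(255,297,98),J(255,338,98)); print("base",[J(255,238,z)[1] for z in(84,88)],[J(255,348,z)[1] for z in(84,88)])
E
```

```text
line [-31.5 -38.7 105. ] [  4.6 -39.  105. ]
fin [-42.5 -36.   98. ] [-42.4 -40.1  98. ]
base [np.float64(-31.6), np.float64(-31.2)] [np.float64(-43.4), np.float64(-42.8)]
```

The line is within about 1 mm of the pointer. Nudge 1 mm and begin the arc to q ≈ 0.5, then check.

carry_out(deltas=[0,0,0,0.001,0,0,1,0,0,0,0,0,0,1,0,0,0,-0.0035,0.003,0,1,0,0,0,-0.0035,0.003,0,1,0,0,0,-0.0028,0.003,0,1,0,0,0,-0.0027,0.003,0,1,0,0,0,-0.0023,0.0035,0,1,0,0,0,-0.0022,0.0035,0,1,0,0,0,0,0,0,1])

```text
clock: 11.35
eef_pos: [539.9, -124.8, 125.0]
tool_rot: [-3.139, 0.004, 1.751]
force: [-3.6, -6.2, 9.3]
width: 20.6
gripper_force: 58.9
```

```bash
python3 look.py d
```

```text
t 11.35 jig [ -28.  -108.2  125. ] rot [-3.139  0.004  1.751] F [-3.6 -6.2  9.3] w 20.6 gf 58.9
wrist yellow ([305, 103, 75, 9, 569], [340.5, 107.0]) [-14.8 -37.3 105. ]
wrist red ([269, 95, 33, 23, 721], [285.0, 105.8]) [-41.7 -37.2  92. ]
side yellow ([304, 218, 2, 2, 3], [304.7, 218.3]) [ -9.1 -36.  105. ]
side yellow ([296, 219, 1, 1, 1], [296.0, 219.0]) [-26.4 -33.7 105. ]
side red ([284, 225, 5, 11, 39], [286.1, 230.3]) [-49.9 -47.4  92. ]
scene red ([303, 223, 9, 14, 71], [307.0, 230.1]) [-53.5 -47.3  92. ]
```

carry_out(deltas=[0,0,0,-0.0018,0.0038,0,1,0,0,0,-0.0016,0.0038,0,1,0,0,0,-0.0012,0.004,0,1,0,0,0,-0.001,0.004,0,1,0,0,0,-0.0006,0.004,0,1,0,0,0,-0.0004,0.004,0,1,0,0,0,-0.0001,0.004,0,1,0,0,0,0,0,0,1,0,0,0,0,0,0,1])

```text
clock: 12.62
eef_pos: [569.2, -126.0, 125.1]
tool_rot: [-3.141, 0.004, 1.752]
force: [-1.9, -5.5, 6.3]
width: 20.1
gripper_force: 58.8
```

```bash
python3 look.py e; python3 - <<'E'
from fit import *
# lever pivot (grey disc) not needed: grip foot from blobs
c=ctrl.calibration("side"); im=cv2.imread("pics/e_side.png")[:,:,::-1].copy(); b=blobs(im,"orange",3)[0]; print(b,Ti(jig,cast(c,b[1][1],141)) if len(b)>1 else 0)
E
```

```text
t 12.62 jig [   0.7 -114.7  125.1] rot [-3.141  0.004  1.752] F [-1.9 -5.5  6.3] w 20.1 gf 58.8
wrist yellow ([242, 86, 76, 9, 609], [279.4, 89.6]) [-14.3 -36.1 105. ]
wrist red ([208, 82, 41, 24, 751], [228.2, 93.6]) [-41.1 -37.8  92. ]
side yellow ([294, 224, 1, 1, 1], [294.0, 224.0]) [-33.1 -47.2 105. ]
side red ([284, 224, 9, 12, 84], [288.2, 229.5]) [-45.4 -46.2  92. ]
scene red ([303, 223, 9, 14, 69], [307.0, 230.1]) [-53.5 -47.3  92. ]
[([312, 219, 11, 23, 200], [317.6, 229.3]), ([481, 15, 1, 1, 1], [481.0, 15.0]), ([518, 54, 1, 1, 1], [518.0, 54.0])] [919.93635417 939.02830588 141.        ]
```

```bash
python3 - <<'E'
from fit import *
c=ctrl.calibration("wrist"); im=cv2.imread("pics/e_wrist.png")[:,:,::-1].copy()
_,l=blobs(im,"yellow",1)
for v in range(78,112): print(v,im[v,214:246:6,0].tolist(),Ti(jig,cast(c,(228,v),98))[1].round(1),Ti(jig,cast(c,(228,v),86))[1].round(1))
h=cv2.cvtColor(im,cv2.COLOR_RGB2HSV); 
ys,xs=np.where((h[...,0]>=22)&(h[...,0]<=34)&(h[...,1]>150)&(h[...,2]>120)&(np.arange(640)<325)&(np.arange(640)>200))
print("line",[(u,ys[(xs==u)].min(),ys[xs==u].max(),Ti(jig,cast(c,(u,ys[xs==u].mean()),105)).round(1)) for u in (246,252,275,300)])
E
```

```text
78 [123, 129, 192, 148, 152, 193] -30.7 -30.3
79 [125, 129, 189, 96, 96, 195] -31.2 -30.8
80 [126, 125, 184, 99, 98, 189] -31.6 -31.3
81 [134, 139, 179, 137, 141, 182] -32.1 -31.7
82 [165, 184, 174, 166, 166, 174] -32.5 -32.2
83 [188, 218, 174, 175, 174, 174] -33.0 -32.7
84 [181, 219, 171, 174, 175, 176] -33.4 -33.2
85 [162, 193, 172, 172, 174, 190] -33.9 -33.7
86 [150, 175, 173, 175, 174, 227] -34.3 -34.2
87 [148, 170, 170, 174, 174, 246] -34.8 -34.6
88 [144, 174, 173, 170, 171, 250] -35.2 -35.1
89 [154, 176, 175, 166, 155, 249] -35.7 -35.6
90 [194, 199, 202, 170, 128, 249] -36.1 -36.1
91 [225, 226, 228, 175, 108, 249] -36.6 -36.6
92 [231, 233, 234, 180, 115, 248] -37.1 -37.1
93 [233, 233, 235, 177, 138, 237] -37.5 -37.6
94 [229, 232, 231, 181, 150, 200] -38.0 -38.1
95 [227, 229, 229, 206, 153, 156] -38.4 -38.5
96 [219, 219, 221, 215, 153, 149] -38.9 -39.0
97 [193, 200, 193, 192, 151, 160] -39.4 -39.5
98 [160, 209, 169, 170, 154, 168] -39.8 -40.0
99 [132, 225, 167, 167, 168, 173] -40.3 -40.5
100 [127, 230, 168, 169, 168, 169] -40.7 -41.0
101 [130, 231, 178, 170, 169, 170] -41.2 -41.5
102 [130, 229, 200, 166, 170, 170] -41.7 -42.0
103 [134, 228, 206, 163, 163, 160] -42.1 -42.5
104 [129, 210, 186, 149, 152, 152] -42.6 -43.0
105 [126, 167, 164, 150, 152, 161] -43.1 -43.5
106 [123, 132, 171, 171, 172, 185] -43.5 -44.0
107 [128, 123, 186, 186, 185, 190] -44.0 -44.5
108 [126, 125, 189, 184, 187, 189] -44.5 -45.0
109 [124, 124, 187, 190, 190, 189] -44.9 -45.5
110 [122, 125, 187, 187, 190, 189] -45.4 -46.0
111 [127, 125, 187, 184, 180, 184] -45.9 -46.5
line [(246, np.int64(86), np.int64(93), array([-29.7, -36. , 105. ])), (252, np.int64(86), np.int64(94), array([-26.9, -36.2, 105. ])), (275, np.int64(86), np.int64(93), array([-16.3, -36. , 105. ])), (300, np.int64(86), np.int64(93), array([ -4.9, -36.1, 105. ]))]
```

The line is 1.6 mm ahead of the pointer. Ease back 1.5 mm, settle, verify, and hand in.

carry_out(deltas=[0,0,0,-0.0015,0,0,1,0,0,0,0,0,0,1,0,0,0,0,0,0,1,0,0,0,0,0,0,1])

```text
clock: 13.28
eef_pos: [569.5, -127.2, 125.1]
tool_rot: [-3.141, 0.004, 1.752]
force: [-2.0, -4.7, 7.0]
width: 20.2
gripper_force: 58.8
```

```bash
python3 look.py f | grep -E "^t|wrist"; python3 - <<'E'
from fit import *
c=ctrl.calibration("wrist"); im=cv2.imread("pics/f_wrist.png")[:,:,::-1].copy()
h=cv2.cvtColor(im,cv2.COLOR_RGB2HSV)[60:140,200:320]
# dark lever disc (pivot) direction: grey blob below the blue carriage
im2=cv2.imread("pics/f_scene.png")[:,:,::-1].copy(); b=blobs(im2,"orange",3)[0]; print(b)
print(ctrl.read_state()["qd"].round(3))
for n in ("a","f"):
    s=cv2.imread(f"pics/{n}_scene.png")[150:245,205:300]; print(n,s.mean().round(1))
E
```

```text
t 13.28 jig [   0.7 -116.   125.1] rot [-3.141  0.004  1.752] F [-2.  -4.7  7. ] w 20.2 gf 58.8
wrist yellow ([242, 86, 76, 9, 612], [279.4, 89.6]) [-14.3 -37.3 105. ]
wrist red ([208, 80, 41, 23, 754], [228.2, 91.0]) [-41.  -37.8  92. ]
[([102, 84, 1, 2, 2], [102.0, 84.5]), ([89, 77, 1, 1, 1], [89.0, 77.0]), ([104, 80, 1, 1, 1], [104.0, 80.0])]
[-0.001  0.     0.002 -0.001  0.001  0.001 -0.   ]
a 140.6
f 140.3
```

The line is at -37.3 and the pointer at about -37.7. The lever is closed, the grip is held at 59 N and everything is at rest, so I'm handing in.

```bash
python3 -c "
from cell import ctrl
print(ctrl.finish_job())"
```

```text
the job is handed in; nothing more can be done
None
```

I handed the job in at about 13 s with both flaps folded down (near first, then far), the yellow line measured within about 0.5 mm of the red pointer, the lever closed to within about 0.05 rad by my estimate, and the orange grip still held at about 59 N; no verdict came back.

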